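Find the nut key that fits the grinder's burr nut

TASK

Lift the lid off the small grinder by its knob and set it down right side up on the counter. Then try the three nut keys on the hex nut inside until you find the one that goes fully down over the nut, standing any key that does not fit upright on the counter again. Finish with the fitting key fully down on the nut and still held in the gripper: do not let go of it; leave the other things on the counter alone.

Things in the scene. Friction and masses are not known exactly. Their poses are not given: they have to be found in the camera images.
- grinder: small round table-top grinder, fixed to the counter: dark steel drum 104 mm wide, flat rim 60 mm above the counter, open bowl 88 mm wide inside; a black dial on its -x side sticks out to 64 mm from the axis, below the rim. Origin: centre of its underside on the counter, z up; the nut is on this axis. A wall cabinet hangs beyond x = 0.58 m, from 0.46 m above the counter
- nut (a point): centre of the top of the fixed hex nut in the bowl (under the lid at first), 46 mm above the counter. 24 mm across flats, 16 mm high, on a flat washer; a 10 mm thread end stands 6 mm above it. x is square to a flat (repeats every 60 degrees). A key that fits stops with its foot on the washer, 16 mm below this point; one that does not, at this height
- lid_knob (a point): middle of the upright round wooden knob (26 mm thick) of the grinder's loose lid, the height to grip it: 92 mm above the counter at first, 38 mm when the lid lies on the counter. The knob's top is 13 mm above this point, the lid's plate 23 mm below. z is up
- key_a_mid (a point): middle (on the axis, 42.5 mm above the foot) of a steel nut key standing upright on the counter, open end down, 85 mm tall, 0.22 kg; the three keys look alike. Take it by two opposite flats of its hexagonal shank: 22 mm across flats, from 40 to 83 mm above the foot, above a round collar. z is up; x is square to a flat of shank, tube and hole alike (all repeat every 60 degrees)
- key_b_mid (a point): middle (on the axis, 42.5 mm above the foot) of a steel nut key standing upright on the counter, open end down, 85 mm tall, 0.22 kg; the three keys look alike. Take it by two opposite flats of its hexagonal shank: 22 mm across flats, from 40 to 83 mm above the foot, above a round collar. z is up; x is square to a flat of shank, tube and hole alike (all repeat every 60 degrees)
- key_c_mid (a point): middle (on the axis, 42.5 mm above the foot) of a steel nut key standing upright on the counter, open end down, 85 mm tall, 0.22 kg; the three keys look alike. Take it by two opposite flats of its hexagonal shank: 22 mm across flats, from 40 to 83 mm above the foot, above a round collar. z is up; x is square to a flat of shank, tube and hole alike (all repeat every 60 degrees)
- lid: the same lid: steel, 106 mm wide, 0.18 kg, with a step underneath (80 mm wide, 6 mm high) that sits loosely in the bowl; origin at the centre of the step's underside, 38 mm below the knob's middle. There is free counter for it to the right of the grinder (centre 155 mm to the -y side of the grinder, x = 0.495 m)
- key_a: the same key, origin at the centre of its foot. Hex tube 40 mm across flats, 26 mm tall, then a collar 45 mm wide up to 40 mm. Hex hole in the foot 24 mm deep, mouth flared 2.5 mm a side over 4 mm. One key's hole is 27 mm across flats (fits), the others' 18 and 15 mm; neither the outside nor the name tells which
- key_b: the same key, origin at the centre of its foot. Hex tube 40 mm across flats, 26 mm tall, then a collar 45 mm wide up to 40 mm. Hex hole in the foot 24 mm deep, mouth flared 2.5 mm a side over 4 mm. One key's hole is 27 mm across flats (fits), the others' 18 and 15 mm; neither the outside nor the name tells which
- key_c: the same key, origin at the centre of its foot. Hex tube 40 mm across flats, 26 mm tall, then a collar 45 mm wide up to 40 mm. Hex hole in the foot 24 mm deep, mouth flared 2.5 mm a side over 4 mm. One key's hole is 27 mm across flats (fits), the others' 18 and 15 mm; neither the outside nor the name tells which
- pinch_bowl: small bowl 84 mm wide, 37 mm high, to be left alone; origin under its centre
- mill_1: small glass shaker 44 mm wide, 90 mm high, to be left alone; origin under its centre
- garlic_1: garlic bulb about 53 mm, to be left alone; origin under its centre
- kitchen_timer: white round kitchen timer 65 mm wide, 53 mm high, to be left alone; origin under its centre

How it is judged:
By the outcome, as a careful person would: the job done as asked, in the order asked, and still so for the second after the job is handed in, while the arm keeps its last pose, push and grip.
It also fails if it takes over 72 s, if anything falls off the work surface, if the arm or the gripper's body presses on something with over 40 N, if the wrist force passes 120 N, or if a joint passes its speed limit or range.

ROBOT

A 7-joint arm with a two-finger parallel gripper is mounted at the origin on a cart in front of the work surface, level with it; the furniture and walls round the work are solid. World frame = base frame: x ahead of the robot, y to its left, z up, the work surface at z = 0. Lengths are in m, angles in rad, forces in N, time in s.
With the tool pointing down it reaches from about 0.4 to 0.85 m from the base axis. Payload 10.4 kg.
Tool frame: the origin (TCP) lies on the centre line of the jaws, within the pads' length; the fingertips stand 8 mm ahead of it and the grasp point (between the pads) lies 11 mm behind it; z points along the fingers, y is the line along which they close (so a half turn about z gives the same grasp; the last joint's range is limited). The gripper opens to 87 mm and grips with 3 to 60 N. Pads are 19 mm wide; open, the fingers measure 117 mm over their backs; the gripper's body (75 mm by 190 mm) begins 51 mm behind the grasp point.
Start: joints at [-1.333, 0.332, -0.065, 1.46, 0.022, 1.35, -0.088], TCP at [0.161, 0.604, 0.231] pointing down, gripper open.
Joint ranges: [-2.6, 2.6], [-0.5, 2.12], [-1.47, 1.34], [0.16, 2.42], [-1.27, 4.41], [0.06, 2.06], [-2.6, 2.6]. Speed limits (rad/s): [2.22, 2.22, 2.79, 2.79, 3.14, 3.14, 3.14].

INTERFACE

Orientations are given as [roll, pitch, yaw] about the fixed x, y, z axes, in that order (R = Rz(yaw) Ry(pitch) Rx(roll)).
In Python, from rig import ctrl gives the robot as it stands.
- The arm moves only by the shell command python3 -m handwheel 'ROWS' [FORCE]. ROWS is JSON, one flat list of numbers, 7 for each row, row after row: the turn, a rotation vector about the tool's x, y, z in degrees, then the shift along the tool's x, y, z in cm, then the closure, from 0 (fully open) to 1 (shut). In form: [ax, ay, az, dx, dy, dz, fingers, ax, ay, az, dx, dy, dz, fingers, ...]. A call has 1 to 12 rows; each row shifts and turns the commanded pose from where the row before left it, along the tool's axes as they then stand; what a row does not reach is not made up. A row lasts 1/12 s, in which the tool goes at most 41.7 mm and 7.16 degrees, less where a joint would pass 70% of its speed; a pose out of reach is approached as far as the arm can. A call with a gripper value outside its range is refused whole. The fingers move at their own pace and stop on an object; FORCE is the grip in N (left out, the last holds). Time passes only in rows, so rows that do not move let the fingers close. It gives the time, the measured TCP pose, the force, the opening and the grip force at its end, in the units of the state.
- ctrl.get_state(): the state, without advancing time (a new reading comes with each control period).
- ctrl.capture(name): name is "side" or "top"; returns a dict with "pixels" (420x560x3 uint8, blue, green, red), "vertical_fov" (degrees; the focal length in pixels is half the picture's height over the tangent of half this angle, whatever the lens; pixels are square), "cx", "cy" (the principal point, pixels), "eye" and "rotation" of the camera in the world. Camera axes: x right, y down, z forward; pixel columns grow to the right and rows downward; lengths in m; the calibration is good to about 2 mm. A picture is of the moment at which its call begins. There is no depth.
- ctrl.close_job(): hands the job in; it is judged then, once.
The state is a dict: "time_s": time; "q": joint angles; "joint_vel": joint speeds; "joint_torque": joint torques, N m; "tool_pos": TCP position; "eef_rot": TCP orientation; "force": force on the tool from outside, world axes, zero at the start; "moment": the same for the moment, N m; "width": finger opening in m; "gripper_force": force on a finger pad.
Only numpy, scipy, OpenCV 4.12 (cv2) and the standard library are available. Lean on these libraries where they do the work, as an engineer would, in place of code of your own. Each camera call takes 0.05 s, during which the arm holds its last target. There are 200 camera calls.

## Working session

There is one attempt and no reset: what is moved stays moved. The work goes in short steps, Python scripts to look and compute and a shell command to move; the robot and the scene stay as the last step left them, time stands still between calls to the robot, and variables do not carry over. Pictures are saved under pics/ and viewed, at most 10 in all, crops included, and the job is handed in when it is done.

```bash
mkdir -p pics; ls
cat > h.py <<'E'
import numpy as np, cv2
from rig import ctrl
def cap(n,f=None):
    c=ctrl.capture(n)
    if f: cv2.imwrite('pics/'+f,c['pixels'])
    return c
def ray(c,u,v,z):
    F=210/np.tan(np.radians(c['vertical_fov'])/2)
    d=np.array(c['rotation'])@np.array([(u-c['cx'])/F,(v-c['cy'])/F,1]); e=np.array(c['eye'])
    return e+d*(z-e[2])/d[2]
def proj(c,p):
    F=210/np.tan(np.radians(c['vertical_fov'])/2)
    q=np.array(c['rotation']).T@(np.array(p)-c['eye']); return q[:2]/q[2]*F+[c['cx'],c['cy']]
E
python3 - <<'E'
from h import *
import pickle
for n in('top','side'):
    c=cap(n,n+'0.png'); pickle.dump(c,open(n+'0.pkl','wb'))
    print({k:v for k,v in c.items() if k!='pixels'})
print(ctrl.get_state())
E
```

```text
pics
{'vertical_fov': 49.83844238612842, 'cx': 282.0579161460712, 'cy': 216.82968663437202, 'eye': array([0.46044335, 0.21758116, 1.01169323]), 'rotation': array([-3.03774131, -0.01803359, -1.57058163])}
{'vertical_fov': 48.92468526880936, 'cx': 285.7632327881857, 'cy': 216.5713390744954, 'eye': array([ 0.35074806, -0.55681642,  0.71000186]), 'rotation': array([-2.23567547, -0.01016785, -0.26733067])}
{'time_s': 0.1, 'q': array([-1.33260653,  0.33281217, -0.06471689,  1.46084722,  0.02160259,
        1.34987498, -0.08852474]), 'joint_vel': array([ 4.80947755e-05, -1.20009453e-03, -1.32947040e-03, -2.98396072e-03,
       -5.73512206e-04,  1.78200084e-03,  3.63318115e-05]), 'joint_torque': array([ 1.04546933e-03, -6.24544072e+01,  2.42278894e-02, -3.90714562e+01,
       -6.15235046e-02,  3.67019547e-02,  4.19059995e-05]), 'tool_pos': array([0.16106174, 0.60355483, 0.22983617]), 'eef_rot': array([-3.14034763e+00,  5.18758067e-05,  2.88081369e+00]), 'force': array([-0.56512314,  0.4857529 , -0.15209332]), 'moment': array([-0.0053244 ,  0.03391748,  0.03571437]), 'gripper_force': 0.0, 'width': 0.087183171769672}
```

View pictures.

View pics/top0.png

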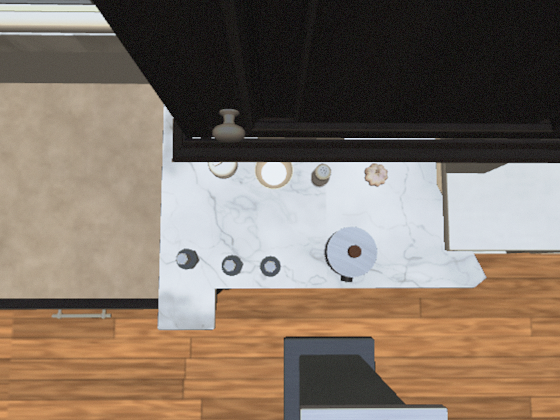

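View pics/side0.png

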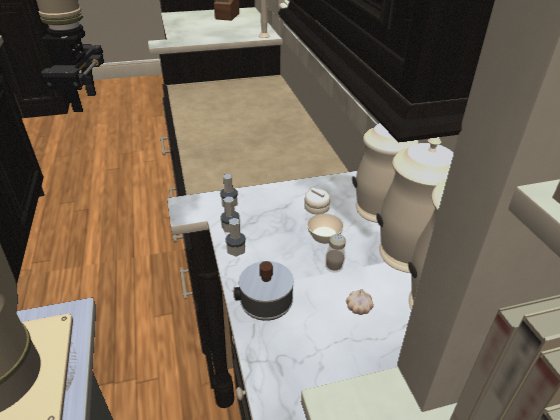

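```bash
sed -i 's/^def ray/from scipy.spatial.transform import Rotation as Ro\ndef ray/; s/    return c$/    c["rotation"]=Ro.from_euler("xyz",c["rotation"]).as_matrix(); return c/' h.py
python3 - <<'E'
from h import *
import pickle
t=pickle.load(open('top0.pkl','rb'));s=pickle.load(open('side0.pkl','rb'))
for c in(t,s): c['rotation']=Ro.from_euler('xyz',c['rotation']).as_matrix()
for u,v,z in((354.5,251.5,.105),(187,259,.085),(232,265,.085),(270,266,.085),(222,172,0.05),(273,174,.03),(321,173,.09),(375,175,.05)): 
    p=ray(t,u,v,z);print(u,v,p.round(3),proj(s,p).round(1))
a=cv2.resize(t['pixels'][235:290,165:295],None,fx=6,fy=6,interpolation=cv2.INTER_CUBIC)
b=cv2.resize(s['pixels'][165:265,200:260],None,fx=5,fy=5,interpolation=cv2.INTER_CUBIC)
d=cv2.resize(t['pixels'][220:285,315:390],None,fx=5,fy=5,interpolation=cv2.INTER_CUBIC)
im=np.zeros((600,800,3),np.uint8)
im[:264,:624]=a[:264,:624]; im[270:595,:375]=d; 
im[270:600,380:680]=b[:330]
cv2.imwrite('pics/c1.png',im)
E
```

```text
354.5 251.5 [0.485 0.056 0.105] [265.4 264.2]
187 259 [0.47  0.394 0.085] [227.8 177.9]
232 265 [0.458 0.303 0.085] [229.3 200. ]
270 266 [0.456 0.225 0.085] [234.5 220.4]
222 172 [0.658 0.33  0.05 ] [308.  193.3]
273 174 [0.658 0.22  0.03 ] [321.9 226.7]
321 173 [0.648 0.12  0.09 ] [334.7 234.6]
375 175 [ 0.652 -0.001  0.05 ] [356.8 289.4]
```

View pics/c1.png

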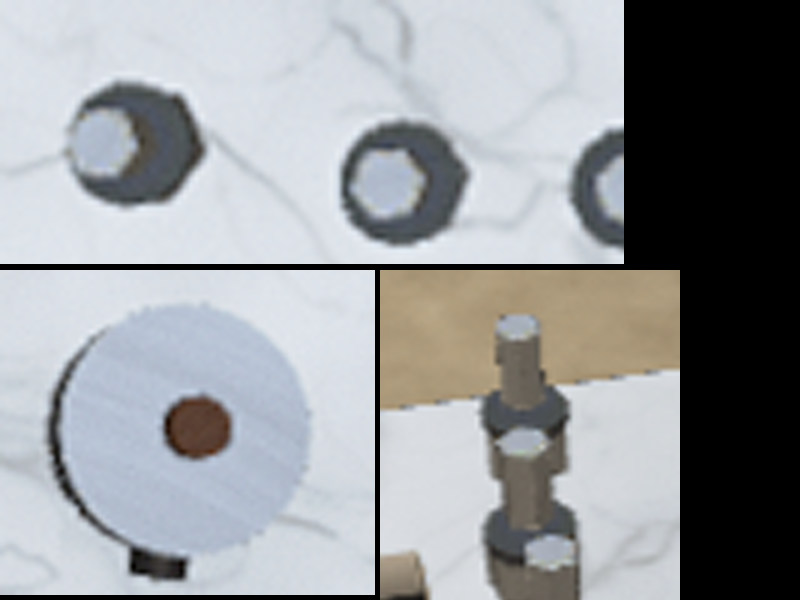

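```bash
cat > fit.py <<'E'
from h import *
from scipy.optimize import minimize
S=8
def ring(c,x,y,z,r,n,a):  # circumradius r
    t=a+np.arange(n)*2*np.pi/n
    return np.array([proj(c,[x+r*np.cos(k),y+r*np.sin(k),z]) for k in t])
def fitkey(c,x0,y0,z0=0,yaws=(0,20,40)):
    g=cv2.cvtColor(c['pixels'],cv2.COLOR_BGR2GRAY).astype(float)
    u,v=proj(c,[x0,y0,z0+.04]).astype(int); o=np.array([u-24,v-24]); G=g[v-24:v+24,u-24:u+24]
    def cost(p,full=False):
        x,y,a=p[0],p[1],np.radians(p[2]*1000+30)  # flat normal at yaw -> vertices +30
        im=np.zeros((48*S,48*S),np.uint8)
        P=lambda q:np.round((q-o+.5)*S*16).astype(np.int32)
        def hull(A,l):
            cv2.fillConvexPoly(im,cv2.convexHull(P(np.vstack(A))),l,shift=4)
        hx=lambda z,w:ring(c,x,y,z0+z,w/np.sqrt(3),6,a)
        ci=lambda z,w:ring(c,x,y,z0+z,w/2,32,0)
        hull([hx(0,.04),hx(.026,.04)],1);hull([ci(.026,.045),ci(.04,.045)],2)
        hull([hx(.04,.022),hx(.085,.022)],3);hull([hx(.085,.022)],4)
        A=np.stack([cv2.resize((im==k).astype(np.float32),(48,48),interpolation=cv2.INTER_AREA).ravel() for k in range(5)],1)
        w=np.linalg.lstsq(A,G.ravel(),rcond=None)[0]
        return np.abs(A@w-G.ravel()).mean()
    best=None
    for a in yaws:
        s=np.array([x0,y0,a/1000]); sim=np.vstack([s,s+[.004,0,0],s+[0,.004,0],s+[0,0,.012]])
        r=minimize(cost,s,method='Nelder-Mead',options=dict(initial_simplex=sim,xatol=1e-4,fatol=1e-3))
        if best is None or r.fun<best.fun: best=r
    return best.x*[1,1,1000],best.fun
E
python3 - <<'E'
from fit import *
import pickle
t=pickle.load(open('top0.pkl','rb'));s=pickle.load(open('side0.pkl','rb'))
for c in(t,s): c['rotation']=Ro.from_euler('xyz',c['rotation']).as_matrix()
for k in((.47,.394),(.458,.303),(.456,.225)): 
    r=fitkey(t,*k); x,y,a=r[0]; print(r[0].round(4),a%60,r[1], proj(s,[x,y,.085]))
# lid & knob in top, dial
g=t['pixels'].astype(int)
hsv=cv2.cvtColor(t['pixels'],cv2.COLOR_BGR2HSV)
m=((hsv[...,1]>120)&(hsv[...,2]<160)).astype(np.uint8); m[:225]=0;m[280:]=0;m[:,:320]=0;m[:,385:]=0
M=cv2.moments(m);print('knob',M['m00'],M['m10']/M['m00'],M['m01']/M['m00'],ray(t,M['m10']/M['m00'],M['m01']/M['m00'],.105))
hs=cv2.cvtColor(s['pixels'],cv2.COLOR_BGR2HSV)
print(proj(s,ray(t,M['m10']/M['m00'],M['m01']/M['m00'],.105)))
for u,v in ((341,277),(352.5,277),(347,279)): print(ray(t,u,v,.03))
E
```

```text
[ 0.4719  0.4052 -3.6379] 56.3621351396002 4.68852967804543 [227.59462664 175.49692732]
[ 0.4583  0.3085 10.2085] 10.208504250717969 7.734932679411126 [228.83341098 198.53975209]
[ 0.4561  0.2263 47.034 ] 47.03399160688243 9.438333083846404 [234.30280426 220.18239153]
knob 39.0 352.7692307692308 251.4102564102564 [0.48548844 0.05930709 0.105     ]
[265.06675248 262.93917541]
[0.43243039 0.07258647 0.03      ]
[0.43242294 0.04768323 0.03      ]
[0.42814526 0.05965933 0.03      ]
```

```bash
sed -i 's/48/36/g; s/24:/18:/g; s/+24/+18/g; s/u-24,v-24/u-18,v-18/' fit.py; grep -n "24\|18" fit.py
python3 - <<'E'
from fit import *
import pickle
t=pickle.load(open('top0.pkl','rb'));s=pickle.load(open('side0.pkl','rb'))
for c in(t,s): c['rotation']=Ro.from_euler('xyz',c['rotation']).as_matrix()
for k in((.4719,.4052),(.4583,.3085),(.456,.229)): 
    r=fitkey(t,*k); x,y,a=r[0]; print(r[0].round(4),a%60,r[1], proj(s,[x,y,.085]),proj(t,[x,y,.085]))
a=cv2.resize(t['pixels'][250:285,252:290],None,fx=14,fy=14,interpolation=cv2.INTER_CUBIC)
cv2.imwrite('pics/c2.png',a)
E
```

```text
9:    u,v=proj(c,[x0,y0,z0+.04]).astype(int); o=np.array([u-18,v-18]); G=g[v-18:v+18,u-18:u+18]
[ 0.4718  0.4052 57.8508] 57.85084439144858 6.1425196795350185 [227.57238928 175.50647912] [181.61971135 258.30911819]
[ 0.4583  0.3084 69.2651] 9.265140188140663 7.918960832693159 [228.83971487 198.54279232] [229.19430785 264.99865703]
[ 0.4562  0.2263 46.0153] 46.01531968019404 6.78096729481632 [234.34889795 220.17987919] [269.57717789 266.04002577]
```

View pics/c2.png

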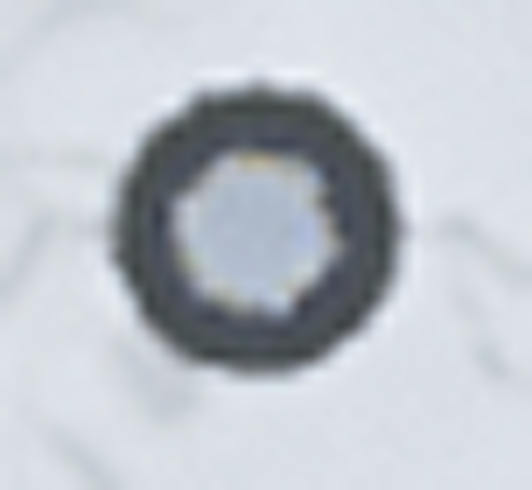

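```bash
cat >> h.py <<'E'
def plan(x,y,z,yaw):
    s=ctrl.get_state(); R=Ro.from_euler('xyz',s['eef_rot']); p=s['tool_pos']
    Rt=Ro.from_euler('xyz',[np.pi,0,np.radians(yaw)])
    print('t',round(s['time_s'],2),'pos',p.round(4),'yaw',np.degrees(s['eef_rot']).round(2),'F',s['force'].round(1),'w',round(s['width'],4),'gf',round(s['gripper_force'],1))
    print('shift cm before turn',(R.inv().apply(np.array([x,y,z])-p)*100).round(2),'turn deg',np.degrees((R.inv()*Rt).as_rotvec()).round(2),'shift after turn',(Rt.inv().apply(np.array([x,y,z])-p)*100).round(2))
E
cat > p.py <<'E'
import sys; from h import *
plan(*map(float,sys.argv[1:5]))
E
python3 p.py .485 .056 .2 95
```

```text
t 0.1 pos [0.1611 0.6036 0.2298] yaw [-179.93    0.    165.06] F [-0.6  0.5 -0.2] w 0.0872 gf 0.0
shift cm before turn [-45.42 -44.55   3.04] turn deg [-6.000e-02  5.000e-02  7.006e+01] shift after turn [-57.37  27.5    2.98]
```

```bash
python3 -m handwheel '[0,0,0,-2,-2,0,0, 0,0,0,-2.5,-2.5,0,0, 0,0,0,-2.5,-2.5,0,0, 0,0,0,-2.5,-2.5,0,0, 0,0,0,-2.5,-2.5,0,0, 0,0,0,-2.5,-2.5,0,0, 0,0,0,-2.5,-2.5,0,0, 0,0,0,-2.5,-2.5,0,0, 0,0,0,-2.5,-2.5,0,0, 0,0,0,-2.5,-2.5,0,0, 0,0,0,-2.5,-2.5,0,0, 0,0,0,-2.5,-2.5,0,0]'; python3 p.py .485 .056 .2 95
```

```text
time_s: 1.1
tool_pos: [0.3705, 0.241, 0.2304]
eef_rot: [3.142, -0.0, 2.881]
force: [1.0, 0.0, 0.0]
width: 0.087
gripper_force: 0.0
t 1.1 pos [0.3705 0.241  0.2304] yaw [ 1.8000e+02 -2.0000e-02  1.6506e+02] F [1. 0. 0.] w 0.087 gf 0.0
shift cm before turn [-15.84 -14.92   3.03] turn deg [-1.000e-02 -2.000e-02  7.006e+01] shift after turn [-19.43   9.8    3.04]
```

```bash
python3 -m handwheel '[0,0,0,-2.5,-2.3,0,0, 0,0,0,-2.5,-2.3,0,0, 0,0,0,-2.5,-2.3,0,0, 0,0,0,-2.5,-2.3,0.5,0, 0,0,0,-2.2,-2.3,0.5,0, 0,0,0,-2,-2,1,0, 0,0,7,0,0,0.5,0, 0,0,7,0,0,0.5,0, 0,0,7,0,0,0,0, 0,0,7,0,0,0,0, 0,0,7,0,0,0,0, 0,0,7,0,0,0,0]';  python3 -m handwheel '[0,0,7,0,0,0,0, 0,0,7,0,0,0,0, 0,0,7,0,0,0,0, 0,0,7,0,0,0,0, 0,0,0,0,0,0,0]'; python3 p.py .485 .056 .081 95
python3 - <<'E'
from h import *
c=cap('side'); im=cv2.resize(c['pixels'][180:340,180:340],None,fx=3.7,fy=3.7,interpolation=cv2.INTER_CUBIC); cv2.imwrite('pics/c3.png',im)
E
```

```text
time_s: 2.1
tool_pos: [0.4722, 0.0756, 0.2002]
eef_rot: [-3.141, -0.0, 2.142]
force: [0.3, 0.8, -0.0]
width: 0.0871
gripper_force: 0.0
time_s: 2.52
tool_pos: [0.4723, 0.0757, 0.2003]
eef_rot: [-3.141, 0.0, 1.653]
force: [-0.8, -0.4, -0.7]
width: 0.0871
gripper_force: 0.0
t 2.52 pos [0.4723 0.0757 0.2003] yaw [-179.97    0.     94.72] F [-0.8 -0.4 -0.7] w 0.0871 gf 0.0
shift cm before turn [-2.07  1.11 11.93] turn deg [-0.03  0.   -0.28] shift after turn [-2.08  1.1  11.93]
```

View pics/c3.png

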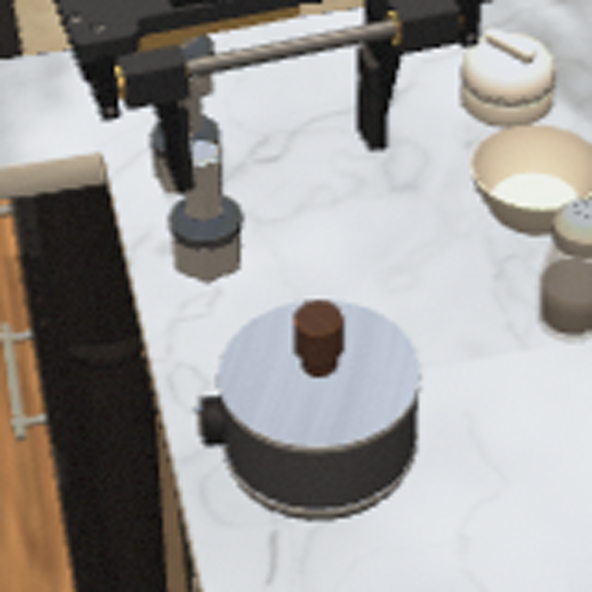

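```bash
python3 -m handwheel '[0,0,0,-2.07,1.1,1.5,0, 0,0,0,0,0,2.5,0, 0,0,0,0,0,2.5,0, 0,0,0,0,0,2.5,0, 0,0,0,0,0,2,0, 0,0,0,0,0,0.9,0, 0,0,0,0,0,0,0.5, 0,0,0,0,0,0,1, 0,0,0,0,0,0,1, 0,0,0,0,0,0,1,0,0,0,0,0,0,1,0,0,0,0,0,0,1]' 25; python3 p.py .485 .056 .081 95
```

```text
time_s: 3.57
tool_pos: [0.4857, 0.0563, 0.0822]
eef_rot: [3.14, -0.001, 1.659]
force: [0.8, -0.8, -0.3]
width: 0.0546
gripper_force: 0.0
t 3.57 pos [0.4857 0.0563 0.0822] yaw [ 1.7993e+02 -4.0000e-02  9.5080e+01] F [ 0.8 -0.8 -0.3] w 0.0546 gf 0.0
shift cm before turn [-0.03 -0.07  0.12] turn deg [ 0.07 -0.04  0.08] shift after turn [-0.03 -0.07  0.12]
```

```bash
python3 -m handwheel '[0,0,0,0,0,0.1,1, 0,0,0,0,0,0,1, 0,0,0,0,0,0,1,0,0,0,0,0,0,1,0,0,0,0,0,0,1, 0,0,0,0,0,0,1, 0,0,0,0,0,0,1]' 30
```

```text
time_s: 4.15
tool_pos: [0.4853, 0.0561, 0.0805]
eef_rot: [3.142, -0.0, 1.659]
force: [0.1, -0.2, -0.5]
width: 0.0246
gripper_force: 30.0
```

```bash
python3 -m handwheel '[0,0,0,0,0,-1,1, 0,0,0,0,0,-2,1, 0,0,0,0,0,-2,1,0,0,0,-1,0,-1,1,0,0,0,-2,0,0,1, 0,0,0,-2.5,-0.1,0,1, 0,0,0,-2.5,-0.1,0,1,0,0,0,-2.5,-0.1,0,1,0,0,0,-2.5,-0.1,0,1,0,0,0,-1.5,0,0,1,0,0,0,-1,0,1,1,0,0,0,0,0,2,1]';python3 -m handwheel '[0,0,0,0,0,2,1, 0,0,0,0,0,2,1, 0,0,0,0,0,2,1,0,0,0,0,0,1.5,1,0,0,0,0,0,0,1]'; python3 p.py .495 -.099 .027 95
```

```text
time_s: 5.15
tool_pos: [0.4961, -0.1024, 0.1123]
eef_rot: [3.137, 0.001, 1.655]
force: [-0.5, 0.1, -1.8]
width: 0.0249
gripper_force: 30.0
time_s: 5.57
tool_pos: [0.4927, -0.0992, 0.0331]
eef_rot: [-3.137, 0.0, 1.659]
force: [-2.3, 0.6, -1.9]
width: 0.0248
gripper_force: 30.0
t 5.57 pos [ 0.4927 -0.0992  0.0331] yaw [-179.73    0.     95.04] F [-2.3  0.6 -1.9] w 0.0248 gf 30.0
shift cm before turn [-0.    0.23  0.61] turn deg [-0.27  0.    0.04] shift after turn [-0.    0.23  0.61]
```

```bash
python3 -m handwheel '[0,0,0,0,0,0.3,1, 0,0,0,0,0,0.2,1, 0,0,0,0,0,0.1,1,0,0,0,0,0,0.1,1,0,0,0,0,0,0,1]'; python3 p.py .495 -.099 .027 95
```

```text
time_s: 5.98
tool_pos: [0.4953, -0.0986, 0.029]
eef_rot: [3.141, -0.0, 1.659]
force: [0.2, -0.2, -1.5]
width: 0.0247
gripper_force: 30.0
t 5.98 pos [ 0.4953 -0.0986  0.029 ] yaw [ 1.7995e+02 -1.0000e-02  9.5070e+01] F [ 0.2 -0.2 -1.5] w 0.0247 gf 30.0
shift cm before turn [-0.03 -0.03  0.2 ] turn deg [ 0.05 -0.01  0.07] shift after turn [-0.03 -0.03  0.2 ]
```

```bash
python3 -m handwheel '[0,0,0,0,0,0.1,1, 0,0,0,0,0,0.1,1, 0,0,0,0,0,0,1,0,0,0,0,0,0,1]'
```

```text
time_s: 6.32
tool_pos: [0.495, -0.0986, 0.0266]
eef_rot: [3.142, -0.0, 1.659]
force: [0.2, 0.7, -0.6]
width: 0.025
gripper_force: 30.0
```

```bash
python3 -m handwheel '[0,0,0,0,0,0.05,1, 0,0,0,0,0,0,0.5, 0,0,0,0,0,0,0.1,0,0,0,0,0,0,0.1,0,0,0,0,0,0,0.1,0,0,0,0,0,-1,0.1,0,0,0,0,0,-3,0.1,0,0,0,0,0,-4,0.1,0,0,0,0,0,-4,0.1,0,0,0,0,0,-2,0.1]'; python3 p.py .4562 .2263 .2 76.5
```

```text
time_s: 7.15
tool_pos: [0.4963, -0.0995, 0.171]
eef_rot: [3.137, 0.0, 1.658]
force: [0.3, 0.6, 0.1]
width: 0.0747
gripper_force: 0.0
t 7.15 pos [ 0.4963 -0.0995  0.171 ] yaw [1.7972e+02 2.0000e-02 9.4980e+01] F [0.3 0.6 0.1] w 0.0747 gf 0.0
shift cm before turn [32.81 -1.15 -2.91] turn deg [ 0.28 -0.03 18.48] shift after turn [ 30.75 -11.5   -2.9 ]
```

```bash
python3 -m handwheel '[0,0,0,2,0,-1,0.1, 0,0,0,3,-0.1,-1,0.1, 0,0,0,3,-0.1,0,0.1,0,0,0,3,-0.1,0,0.1,0,0,0,3,-0.1,0,0.1,0,0,0,3,-0.1,0,0.1,0,0,0,3,-0.1,0,0.1,0,0,0,3,-0.1,0,0.1,0,0,0,3,-0.1,0,0.1,0,0,0,3,-0.1,0,0.1,0,0,0,2.5,-0.1,0,0.1,0,0,0,1.3,-0.2,0,0.1]';  python3 -m handwheel '[0,0,6,0,0,0,0.1,0,0,6,0,0,0,0.1,0,0,6.5,0,0,0,0.1,0,0,0,0,0,0,0.1]';  python3 p.py .4562 .2263 .052 76.5
python3 - <<'E'
from h import *
import pickle
c=cap('top'); pickle.dump(c,open('top1.pkl','wb'));s=cap('side'); pickle.dump(s,open('side1.pkl','wb'))
f=lambda a,k:cv2.resize(a,None,fx=k,fy=k,interpolation=cv2.INTER_CUBIC)
im=np.zeros((560,800,3),np.uint8)
a=f(c['pixels'][215:285,310:390],5);b=f(s['pixels'][240:330,220:310],4);d=f(s['pixels'][250:420,200:400],2)
im[:350,:400]=a; im[:360,410:770]=b; e=f(c['pixels'][205:290,310:470],2); im[370:540,:320]=e
im[365:365+195,410:410+390]=d[145:340,:390]
cv2.imwrite('pics/c4.png',im)
E
```

```text
time_s: 8.15
tool_pos: [0.4533, 0.2301, 0.1866]
eef_rot: [3.141, -0.001, 1.662]
force: [-0.8, -0.2, 0.3]
width: 0.0781
gripper_force: 0.0
time_s: 8.48
tool_pos: [0.4543, 0.2261, 0.1865]
eef_rot: [3.141, 0.0, 1.33]
force: [-0.8, -0.4, 0.2]
width: 0.0782
gripper_force: 0.0
t 8.48 pos [0.4543 0.2261 0.1865] yaw [1.7998e+02 1.0000e-02 7.6190e+01] F [-0.8 -0.4  0.2] w 0.0782 gf 0.0
shift cm before turn [ 0.06  0.17 13.45] turn deg [ 0.02  0.01 -0.31] shift after turn [ 0.06  0.18 13.45]
```

View pics/c4.png

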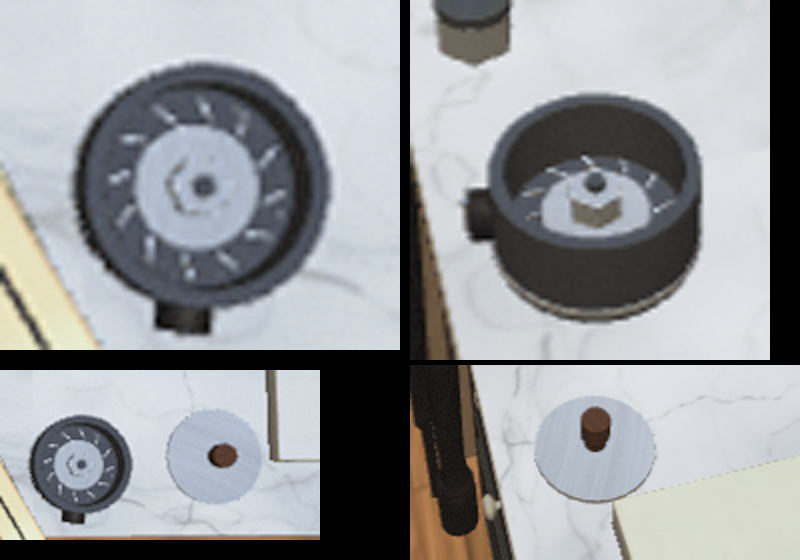

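```bash
cat > nut.py <<'E'
from fit import ring
from h import *
from scipy.optimize import minimize
import pickle
S=10
for n,(u,v),N in (('top1',(350,252),18),('side1',(267,286),22)):
    c=pickle.load(open(n+'.pkl','rb')); o=np.array([u-N//2,v-N//2])
    G=c['pixels'][o[1]:o[1]+N,o[0]:o[0]+N].astype(float).reshape(-1,3)
    def cost(p):
        x,y,a=p[0],p[1],np.radians(p[2]*1000+30)
        im=np.zeros((N*S,N*S),np.uint8); P=lambda q:np.round((q-o+.5)*S*16).astype(np.int32)
        fill=lambda q,l:cv2.fillConvexPoly(im,cv2.convexHull(P(q)),l,shift=4)
        r=.024/np.sqrt(3); b,t=ring(c,x,y,.030,r,6,a),ring(c,x,y,.046,r,6,a)
        e=np.array(c['eye'])
        for i in range(6):
            th=a+(i+.5)*np.pi/3
            if (e[0]-x)*np.cos(th)+(e[1]-y)*np.sin(th)>.012: j=(i+1)%6; fill(np.array([b[i],b[j],t[i],t[j]]),i+1)
        fill(t,7); T0,T1=ring(c,x,y,.046,.005,16,0),ring(c,x,y,.052,.005,16,0); fill(np.vstack([T0,T1]),8); fill(T1,9)
        A=np.stack([cv2.resize((im==k).astype(np.float32),(N,N),interpolation=cv2.INTER_AREA).ravel() for k in range(10)],1)
        w=np.linalg.lstsq(A,G,rcond=None)[0]; return np.abs(A@w-G).mean()
    for a in(-20,0,20):
        s=np.array([.485,.057,a/1000]); r=minimize(cost,s,method='Nelder-Mead',options=dict(initial_simplex=np.vstack([s,s+[.004,0,0],s+[0,.004,0],s+[0,0,.012]]),xatol=1e-4,fatol=1e-3))
        print(n,(r.x*[1,1,1000]).round(4),round(r.fun,2))
    if n=='top1': print('thread',ray(c,350.6,251.8,.052))
E
python3 nut.py
```

```text
top1 [ 0.4865  0.055  -4.9464] 5.56
top1 [ 0.4864  0.0551 -6.3059] 5.61
top1 [ 0.4866  0.055  54.573 ] 5.55
thread [0.48612353 0.05468918 0.052     ]
side1 [ 0.4845  0.0556 -8.4683] 39.58
side1 [ 0.4846  0.0555 -7.2168] 39.61
side1 [ 0.4854  0.0557 43.8068] 40.03
```

```bash
python3 -m handwheel '[0,0,0,0.06,0.17,3,0.1,0,0,0,0,0,3,0.1,0,0,0,0,0,3,0.1,0,0,0,0,0,2.5,0.1,0,0,0,0,0,1.5,0.1,0,0,0,0,0,0.4,0.1,0,0,0,0,0,0,0.1]'; python3 p.py .4562 .2263 .052 76.5
```

```text
time_s: 9.17
tool_pos: [0.4554, 0.2265, 0.0514]
eef_rot: [-3.141, 0.002, 1.338]
force: [0.1, 0.5, 1.0]
width: 0.0782
gripper_force: 0.0
t 9.17 pos [0.4554 0.2265 0.0514] yaw [-1.7994e+02  9.0000e-02  7.6680e+01] F [0.1 0.5 1. ] w 0.0782 gf 0.0
shift cm before turn [-0.01  0.08 -0.06] turn deg [-0.06  0.09  0.18] shift after turn [-0.01  0.08 -0.06]
```

```bash
python3 -m handwheel '[0,0,0,0,0,0,0.5,0,0,0,0,0,0,1,0,0,0,0,0,0,1,0,0,0,0,0,0,1,0,0,0,0,0,0,1,0,0,0,0,0,0,1,0,0,0,0,0,0,1,0,0,0,0,0,0,1,0,0,0,0,0,0,1]' 45; python3 p.py .4562 .2263 .052 76.5
```

```text
time_s: 9.92
tool_pos: [0.4559, 0.2272, 0.052]
eef_rot: [-3.142, -0.0, 1.336]
force: [-0.3, 0.7, 0.4]
width: 0.026
gripper_force: 0.0
t 9.92 pos [0.4559 0.2272 0.052 ] yaw [-180.     -0.     76.56] F [-0.3  0.7  0.4] w 0.026 gf 0.0
shift cm before turn [-0.08  0.05  0.  ] turn deg [-0.   -0.    0.06] shift after turn [-0.08  0.05  0.  ]
```

```bash
python3 -m handwheel '[0,0,0,0,0,0,1,0,0,0,0,0,0,1,0,0,0,0,0,0,1,0,0,0,0,0,0,1]' 45; python3 p.py .4562 .2263 .052 76.5
```

```text
time_s: 10.25
tool_pos: [0.4559, 0.2272, 0.052]
eef_rot: [-3.142, -0.0, 1.336]
force: [-0.2, 0.1, -0.2]
width: 0.0214
gripper_force: 45.0
t 10.25 pos [0.4559 0.2272 0.052 ] yaw [-180.     -0.     76.56] F [-0.2  0.1 -0.2] w 0.0214 gf 45.0
shift cm before turn [-0.08  0.05  0.  ] turn deg [-0.   -0.    0.06] shift after turn [-0.08  0.06  0.  ]
```

```bash
python3 -m handwheel '[0,0,0,0,0,-1,1,0,0,0,0,0,-2.5,1,0,0,0,0,0,-3,1,0,0,-4,0,0,-2.5,1,0,0,-4,0,0,-1,1,0,0,0,0,0,0,1]'; python3 p.py .486 .0558 .12 84.5
```

```text
time_s: 10.75
tool_pos: [0.4572, 0.2279, 0.1552]
eef_rot: [3.138, -0.003, 1.479]
force: [-0.2, 0.3, -1.9]
width: 0.0219
gripper_force: 45.0
t 10.75 pos [0.4572 0.2279 0.1552] yaw [179.81  -0.2   84.73] F [-0.2  0.3 -1.9] w 0.0219 gf 45.0
shift cm before turn [-16.88   4.44   3.48] turn deg [ 0.19 -0.2   0.23] shift after turn [-16.85   4.52   3.52]
```

```bash
python3 -m handwheel '[0,0,0,-1.5,0.5,0,1,0,0,0,-2.5,0.6,0,1,0,0,0,-2.5,0.6,0,1,0,0,0,-2.5,0.6,0,1,0,0,0,-2.5,0.6,0,1,0,0,0,-2.5,0.6,0,1,0,0,0,-1.5,0.5,0,1,0,0,0,-1,0.4,1,1,0,0,0,-0.3,0.1,1,1,0,0,0,0,0,1,1,0,0,0,0,0,0,1,0,0,0,0,0,0,1]'; python3 p.py .486 .0558 .1 84.5
```

```text
time_s: 11.75
tool_pos: [0.4838, 0.0565, 0.121]
eef_rot: [-3.139, 0.001, 1.476]
force: [-1.3, 0.1, -1.1]
width: 0.0217
gripper_force: 45.0
t 11.75 pos [0.4838 0.0565 0.121 ] yaw [-1.7987e+02  5.0000e-02  8.4600e+01] F [-1.3  0.1 -1.1] w 0.0217 gf 45.0
shift cm before turn [-0.05  0.23  2.1 ] turn deg [-0.13  0.05  0.09] shift after turn [-0.05  0.23  2.1 ]
```

```bash
python3 -m handwheel '[0,0,0,-0.05,0.22,0.7,1,0,0,0,0,0,0.7,1,0,0,0,0,0,0.4,1,0,0,0,0,0,0,1,0,0,0,0,0,0,1]'; python3 p.py .486 .0558 .1 84.5
python3 -m handwheel '[0,0,0,0,0,0.2,1,0,0,0,0,0,0.2,1,0,0,0,0,0,0.2,1,0,0,0,0,0,0,1]'; python3 p.py .486 .0558 .1 84.5
```

```text
time_s: 12.17
tool_pos: [0.4867, 0.055, 0.1038]
eef_rot: [-3.141, 0.0, 1.476]
force: [-0.5, -0.0, -1.8]
width: 0.0216
gripper_force: 45.0
t 12.17 pos [0.4867 0.055  0.1038] yaw [-1.7996e+02  2.0000e-02  8.4560e+01] F [-0.5 -0.  -1.8] w 0.0216 gf 45.0
shift cm before turn [ 0.07 -0.07  0.38] turn deg [-0.04  0.02  0.06] shift after turn [ 0.07 -0.07  0.38]
time_s: 12.5
tool_pos: [0.4867, 0.055, 0.0977]
eef_rot: [-3.141, 0.0, 1.476]
force: [-0.4, 0.1, -2.2]
width: 0.0212
gripper_force: 45.0
t 12.5 pos [0.4867 0.055  0.0977] yaw [-179.98    0.     84.56] F [-0.4  0.1 -2.2] w 0.0212 gf 45.0
shift cm before turn [ 0.08 -0.08 -0.23] turn deg [-0.02  0.    0.06] shift after turn [ 0.08 -0.08 -0.23]
```

```bash
python3 -m handwheel '[0,0,0,0.07,-0.06,0.1,1,0,0,0,0,0,0.15,1,0,0,0,0,0,0.15,1,0,0,0,0,0,0,1]'; python3 p.py .486 .0558 .082 84.5
```

```text
time_s: 12.83
tool_pos: [0.4862, 0.0557, 0.0937]
eef_rot: [-3.141, 0.0, 1.476]
force: [-0.5, -0.4, -2.2]
width: 0.0214
gripper_force: 45.0
t 12.83 pos [0.4862 0.0557 0.0937] yaw [-179.98    0.     84.56] F [-0.5 -0.4 -2.2] w 0.0214 gf 45.0
shift cm before turn [ 0.   -0.02  1.17] turn deg [-0.02  0.    0.06] shift after turn [ 0.   -0.02  1.17]
```

```bash
python3 -m handwheel '[0,0,0,0,0,0.2,1,0,0,0,0,0,0.2,1,0,0,0,0,0,0.2,1,0,0,0,0,0,0.2,1,0,0,0,0,0,0.2,1,0,0,0,0,0,0,1]'; python3 p.py .486 .0558 .082 84.5
```

```text
time_s: 13.33
tool_pos: [0.4861, 0.0557, 0.0836]
eef_rot: [-3.141, 0.0, 1.476]
force: [0.0, -0.2, -1.9]
width: 0.0217
gripper_force: 45.0
t 13.33 pos [0.4861 0.0557 0.0836] yaw [-1.7997e+02  1.0000e-02  8.4560e+01] F [ 0.  -0.2 -1.9] w 0.0217 gf 45.0
shift cm before turn [ 0.01 -0.01  0.16] turn deg [-0.03  0.01  0.06] shift after turn [ 0.01 -0.01  0.16]
```

```bash
python3 -m handwheel '[0,0,0,0,0,0.1,1,0,0,0,0,0,0.1,1,0,0,0,0,0,0.05,1,0,0,0,0,0,0,1,0,0,0,0,0,0,1]'; python3 p.py .486 .0558 .082 84.5
```

```text
time_s: 13.75
tool_pos: [0.4865, 0.0558, 0.0819]
eef_rot: [3.141, -0.0, 1.476]
force: [-1.2, -0.1, 5.2]
width: 0.0217
gripper_force: 45.0
t 13.75 pos [0.4865 0.0558 0.0819] yaw [ 1.7999e+02 -2.0000e-02  8.4560e+01] F [-1.2 -0.1  5.2] w 0.0217 gf 45.0
shift cm before turn [-0.   -0.05 -0.01] turn deg [ 0.01 -0.02  0.06] shift after turn [-0.   -0.05 -0.01]
```

```bash
python3 -m handwheel '[0,0,0,0,0,0.03,1,0,0,0,0,0,0,1,0,0,0,0,0,0,1]'
python3 - <<'E'
from h import *
a=cap('side')['pixels'][210:330,200:340];b=cap('top')['pixels'][215:290,290:470]
f=lambda a,k:cv2.resize(a,None,fx=k,fy=k,interpolation=cv2.INTER_CUBIC)
cv2.imwrite('pics/c5.png',f(a,5)[:600,:800])
E
```

```text
time_s: 14.0
tool_pos: [0.4866, 0.0558, 0.0819]
eef_rot: [3.141, -0.001, 1.476]
force: [-4.0, -0.4, 9.5]
width: 0.0216
gripper_force: 45.0
```

View pics/c5.png

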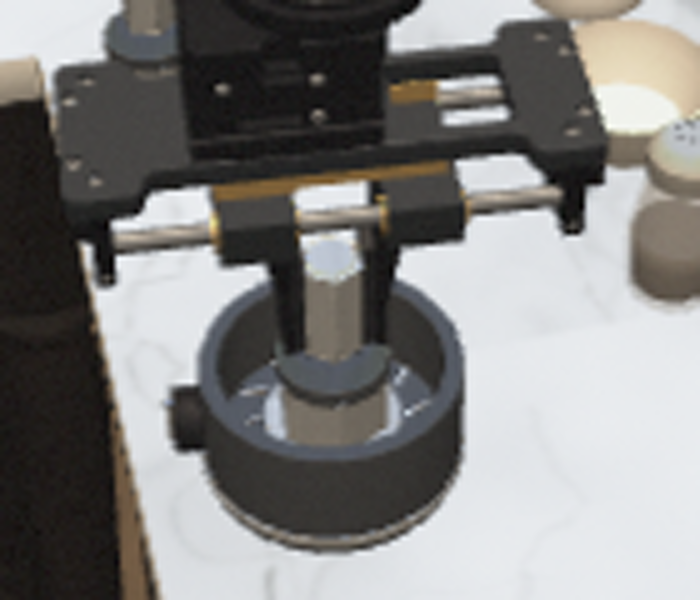

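The picture shows the held key seated over the nut, its foot on the washer around (335,435) in the crop. It is firmly gripped and upright, and the lid was already seen right side up on the counter.

```bash
python3 -c "
from rig import ctrl
print(ctrl.close_job())"
```

```text
the job is handed in; nothing more can be done
None
```

The lid is right side up on the counter, and the first key I tried (the one nearest the grinder) fits: it is fully down on the nut and still held in the gripper; job handed in at about 14 s, verdict not shown.

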